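Run the sprung test slide under its contact spring

TASK

In the test jig, press the orange slide down hard on its ribbed thumb pad and, keeping it pressed, push it forward under the blue bridge and the copper leaf spring until its nose is fully home against the end stop; then take the hand away. Use the fingertips only: do not lift the slide out or tip it up, do not touch the leaf spring, and leave the insulators and the fuse cap standing where they are.

Things in the scene. Friction and masses are not known exactly. Their poses are not given: they have to be found in the camera images.
- jig: Fixed test jig: aluminium base 80 x 301 x 8 mm, roughly across the bench. Origin on the bench top (z = 0) on its centre line; the slide travels along the jig's own +y, x is across, z up. Base from y = -103 to +198 mm. Steel side rails: inner faces 63 mm apart, tops 31 mm above the bench. Rear lip at y = -101 to -97 mm, top 28 mm.
- bridge (a point): Middle of the front lower edge of the jig's blue bridge (jig y = 105 mm, 32 mm above the bench). The bridge spans the channel, 16 mm deep along y, its top 46 mm above the bench. The unpressed slide's nose stands 6 mm too high and butts against it; with the bed pressed down more than 6 mm (better 8 to 11) the nose passes below.
- stop (a point): Middle of the face of the blue end stop (jig y = 180 mm, 25 mm above the bench; the stop's top is at 42 mm). The slide is home when its nose end touches this face; let go there, it springs up against the underside of the bridge and stays in.
- bed (a joint): White sprung floor of the jig, under the whole slide: 0 = up (top 24 mm above the bench), 0.011 = fully down (13 mm), metres. Springs push it up with 7.5 N at 0, 16 N at 0.011; the slide's and bed's weight (about 3.2 N) helps the finger, which needs about 4 N to start and 13 N to bottom it. It stays level wherever the slide is pressed and rises again when let go.
- leaf: Copper leaf spring (drag spring), 36 mm wide, 32 mm long, hinged under the bridge (origin on the hinge line, jig y = 119 mm), sloping down away from the incoming slide to a free edge at jig y = 150 mm, about 25 mm above the bench when free. The nose lifts it from below; it then bears on the nose with 2 to 5 N. Not to be touched by hand.
- carrier: Loose orange slide, 60 mm wide, 0.2 to 0.3 kg, lying flat between the rails on the bed, 1.5 mm play each side. Origin on its underside below the middle part of the thumb pad; axes as the jig's, +y = travel. It reaches from y = -26 to +133 mm. It starts with the origin at jig y = -68 to -40 mm, nose in front of the bridge; home is jig y = +47 mm. Sliding drag while pressed 6 to 12 N.
- pad (a point): Point on the top of the slide's black ribbed thumb pad, straight above the slide's origin, 20 mm above its underside (44 mm above the bench unpressed). The flat pad reaches 26 mm behind it and 16 mm ahead and is 60 mm wide; ahead stands a black push ridge, 8 mm thick, 10 mm higher than the pad, then a brown terminal strip (y = 25 to 47 mm, 16 mm above the pad).
- nose (a point): Middle of the blunt front end of the slide's low nose (slide y = 133 mm, 5.5 mm above its underside). The nose is 78 mm long, 14 mm high, 60 mm wide, with a brass plate on top.
- insulator_a: White porcelain bobbin insulator, 42 mm across, 46 mm high, standing on the bench close to one end of the jig; origin at its foot. Leave it.
- insulator_b: Smaller white porcelain bobbin insulator, 34 mm across, 38 mm high, standing on the bench close to one end of the jig; origin at its foot. Leave it.
- fuse_cap_1: White porcelain screw cap, 40 mm across, 30 mm high, standing on the bench close to one end of the jig; origin at its foot. Leave it.

How it is judged:
By the outcome, as a careful person would: the job done as asked, in the order asked, and still so for the second after the job is handed in, with the robot touching nothing.
It also fails if it takes over 32 s, if anything falls off the work surface, if the arm or the gripper's body presses on something with over 40 N, if the wrist force passes 120 N, or if a joint passes its speed limit or range.

ROBOT

A 6-joint arm with a two-finger parallel gripper is mounted at the origin on the work surface; the furniture and walls round the work are solid. World frame = base frame: x ahead of the robot, y to its left, z up, the work surface at z = 0. Lengths are in m, angles in rad, forces in N, time in s.
With the tool pointing down it reaches from about 0.375 to 0.9 m from the base axis. Payload 3.1 kg.
Tool frame: the origin (TCP) lies at the very end of the fingers, on their centre line; the grasp point (between the pads) lies 19 mm behind it; z points along the fingers, y is the line along which they close (so a half turn about z gives the same grasp; the last joint's range is limited). The gripper opens to 85 mm and grips with 20 to 120 N. Pads are 22 mm wide; open, the fingers measure 114 mm over their backs; the gripper's body (76 mm by 85 mm) begins 54 mm behind the grasp point. The pads swing forward as they close: fully open they stand 13 mm farther back than shut.
Start: joints at [0.929, 0.527, 1.433, -0, 1.181, -0.178], TCP at [0.279, 0.559, 0.231] pointing down, gripper open.
Joint ranges: [-3.08, 3.08], [-0.75, 2.2], [0.22, 2.44], [-1.43, 4.57], [0, 2.65], [-2.85, 2.85]. Speed limits (rad/s): [2.79, 2.79, 3.14, 3.14, 3.14, 3.14].

INTERFACE

Orientations are given as a unit quaternion [x, y, z, w].
In Python, from station import manip gives the robot as it stands.
- The arm moves only by the shell command python3 -m handwheel 'ROWS' [FORCE]. ROWS is JSON, a list of rows, each a list of 7 numbers: the shift along the world's x, y, z in mm, then the turn, a rotation vector about the world's x, y, z in degrees, then the opening, from 0 (shut) to 1 (fully open). A call has exactly 10 rows; each row shifts and turns the commanded pose from where the row before left it; what a row does not reach is not made up. A row lasts 1/8 s, in which the tool goes at most 62.5 mm and 10.7 degrees, less where a joint would pass 70% of its speed; a pose out of reach is approached as far as the arm can. A call is refused whole if a number of a shift passes 62.5 or a number of a turn 10.7, either way. A call with a gripper value outside its range is refused whole. The fingers move at their own pace and stop on an object; FORCE is the grip in N (left out, the last holds). Time passes only in rows, so rows that do not move let the fingers close, or fill a call up. It gives the time, the measured TCP pose, the force, the opening and the grip force at its end, in the units of the state.
- manip.sense(): the state, without advancing time (a new reading comes with each control period).
- manip.snapshot(name): name is "scene" or "top" or "wrist"; returns the picture (480x640x3 uint8, red, green, blue); there is no depth.
- manip.get_calibration(name): a dict with "K" (3x3 intrinsics, pixels), "rvec" (rotation vector, rad) and "tvec" (3), from world to camera coordinates, as OpenCV has them. Camera axes: x right, y down, z forward; pixel columns grow to the right and rows downward; lengths in m; the calibration is good to about 2 mm. A picture is of the moment at which its call begins: read the wrist's pose just before it. get_calibration takes no time and is no camera call; for the wrist camera it gives the pose at the moment of the call.
- manip.sign_off(): hands the job in; it is judged then, once.
The state is a dict: "t": time; "q": joint angles; "qd": joint speeds; "tau": joint torques, N m; "tcp_pos": TCP position; "tool_rot": TCP orientation; "force": force on the tool from outside, world axes, zero at the start; "ft_torque": the same for the moment, N m; "finger_gap": opening from 0.0 (shut) to 1.0 (fully open); "gripper_force": force on a finger pad.
Only numpy, scipy, OpenCV 4.12 (cv2) and the standard library are available. Lean on these libraries where they do the work, as an engineer would, in place of code of your own. Each camera call takes 0.05 s, during which the arm holds its last target. There are 200 camera calls.

## Working session

There is one attempt and no reset: what is moved stays moved. The work goes in short steps, Python scripts to look and compute and a shell command to move; the robot and the scene stay as the last step left them, time stands still between calls to the robot, and variables do not carry over. Pictures are saved under pics/ and viewed, at most 10 in all, crops included, and the job is handed in when it is done.

```bash
mkdir -p pics; python3 - <<'E'
from station import manip
import cv2
for n in("scene","top"):
    cv2.imwrite(f"pics/{n}0.png",manip.snapshot(n)[:,:,::-1])
    c=manip.get_calibration(n);print(n,c)
s=manip.sense();print(s['t'],s['tcp_pos'],s['tool_rot'],s['force'],s['finger_gap'])
E
```

```text
scene {'K': array([[456.50876316,   0.        , 316.21533293],
       [  0.        , 456.50876316, 248.74936297],
       [  0.        ,   0.        ,   1.        ]]), 'rvec': array([ 2.18335021, -0.75497715,  0.33263572]), 'tvec': array([-0.35359929,  0.24492403,  0.64288212])}
top {'K': array([[569.02856177,   0.        , 323.99173869],
       [  0.        , 569.02856177, 236.75887512],
       [  0.        ,   0.        ,   1.        ]]), 'rvec': array([ 2.16809269, -2.17854146,  0.03950886]), 'tvec': array([0.0469189 , 0.44900464, 0.96166963])}
0.1 [0.27861765 0.55873636 0.23042904] [ 2.29336967e-01  9.73346592e-01 -9.04461491e-04 -3.87660791e-04] [ 1.28173347  0.13700975 -0.41547433] 1.0001947311940578
```

View pics/top0.png

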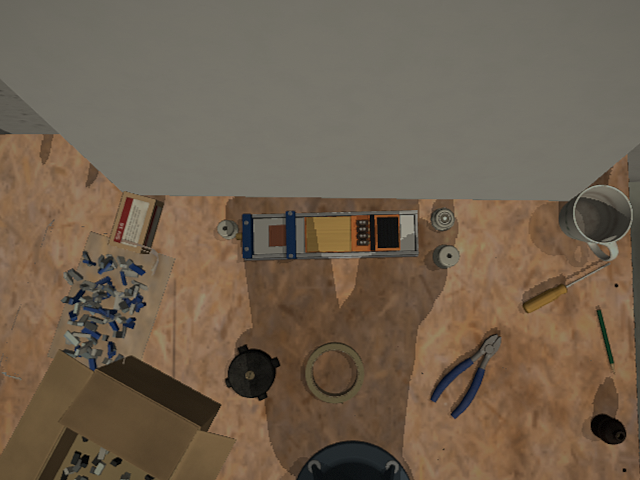

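View pics/scene0.png

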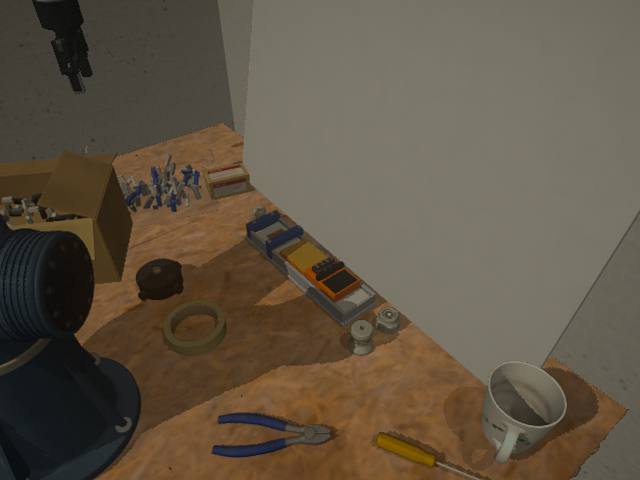

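The top view shows the jig with its +y pointing left (world +y): stop at (248,236), bridge at (291,235), black pad at about (387,232). A wall stands just beyond the jig, at row 197. Next I'll measure these.

```bash
cat > h.py <<'E'
import numpy as np,cv2
from station import manip
def ray(n,uv,z,c=None):
    c=c or manip.get_calibration(n);R=cv2.Rodrigues(c['rvec'])[0];C=-R.T@c['tvec']
    uv=np.atleast_2d(np.array(uv,float));d=(np.c_[uv,np.ones(len(uv))]@np.linalg.inv(c['K']).T)@R
    return C+d*((z-C[2])/d[:,2])[:,None]
def proj(n,P):
    c=manip.get_calibration(n);return cv2.projectPoints(np.array(P,float).reshape(-1,3),c['rvec'],c['tvec'],c['K'],None)[0][:,0]
E
python3 - <<'E'
from h import *
im=cv2.imread('pics/top0.png');hsv=cv2.cvtColor(im,cv2.COLOR_BGR2HSV)
m=cv2.inRange(hsv,(100,120,30),(125,255,255));m[:,:235]=0;m[:,305:]=0;m[270:]=0;m[:205]=0
n,l,st,ce=cv2.connectedComponentsWithStats(m)
for i in range(1,n):
    if st[i,4]>60:
        r=cv2.minAreaRect(np.argwhere(l==i)[:,::-1].astype(np.float32));print('blue',st[i],ce[i],r,ray('top',ce[i],.044)[0])
o=cv2.inRange(hsv,(5,170,90),(16,255,255));o[:205]=0;o[262:]=0;o[:,:340]=0;o[:,:][:,410:]=0
print('orange',cv2.boundingRect(o),cv2.minAreaRect(np.argwhere(o)[:,::-1].astype(np.float32)))
print('wall',ray('top',[[200,196],[300,197],[440,199]],0))
c=manip.get_calibration('top');R=cv2.Rodrigues(c['rvec'])[0];print('C',-R.T@c['tvec'])
a=cv2.resize(im[190:275,215:470],None,fx=3.1,fy=3.1,interpolation=cv2.INTER_CUBIC)
b=cv2.imread('pics/scene0.png')[195:365,235:415];b=cv2.resize(b,None,fx=1.9,fy=1.9,interpolation=cv2.INTER_CUBIC)
cv=np.zeros((600,800,3),np.uint8);cv[:a.shape[0],:a.shape[1]]=a;cv[270:270+b.shape[0],:b.shape[1]]=b;cv2.imwrite('pics/crop0.png',cv)
E
```

```text
blue [286 211  10  48 377] [290.56498674 234.70557029] ((290.50384521484375, 234.60702514648438), (47.07712936401367, 8.601658821105957), 87.95458984375) [0.45109923 0.09976593 0.044     ]
blue [243 214   9  44 332] [246.85240964 236.27710843] ((247.0, 235.5), (43.0, 8.0), 90.0) [0.44889511 0.17310414 0.044     ]
orange (340, 215, 60, 37) ((369.6213684082031, 232.71810913085938), (35.50202941894531, 58.449310302734375), 88.66777801513672)
wall [[ 5.23603090e-01  2.63833408e-01 -1.11022302e-16]
 [ 5.20428973e-01  8.70776434e-02  0.00000000e+00]
 [ 5.14990671e-01 -1.57169502e-01  0.00000000e+00]]
C [0.38460803 0.01585015 0.99017194]
```

View pics/crop0.png

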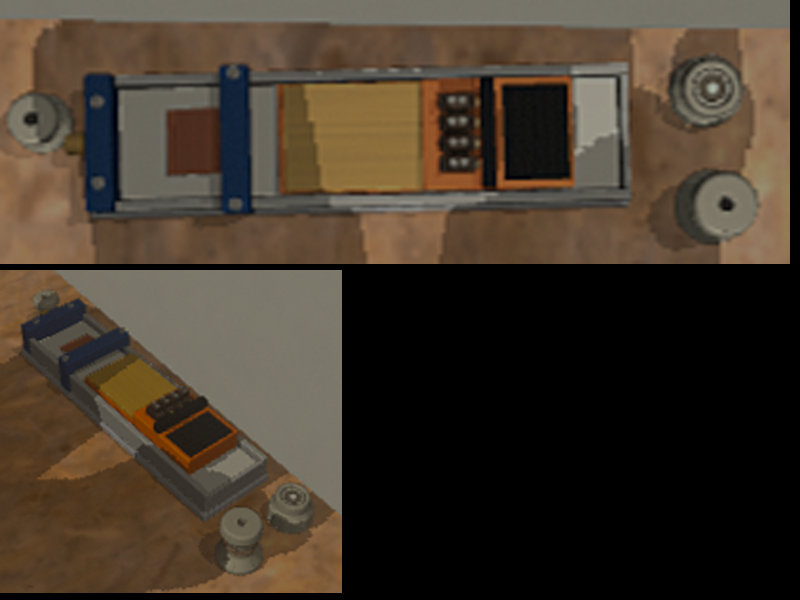

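The close crop shows the pad frame's rear edge at u≈400.5, the ridge's rear face at u≈375 and the bridge and stop as expected. It also shows the insulators and cap at both ends. Now I'll compute the axis, pad point, travel and wrist-camera offset.

```bash
python3 - <<'E'
from h import *
f=lambda x,y:(215+(x+.5)/3.1-.5,190+(y+.5)/3.1-.5)
rear=ray('top',[f(574,80),f(574,186)],.042);rid=ray('top',[f(497,80),f(497,187)],.044)
print('rear',rear.mean(0),'ridge',rid.mean(0))
im=cv2.imread('pics/top0.png');hsv=cv2.cvtColor(im,cv2.COLOR_BGR2HSV)
b=ray('top',(290.5,234.6),.046)[0];s=ray('top',(247,235.6),.042)[0]
# rail/base rear end
re=ray('top',[f(627,64),f(627,205)],.028).mean(0);print('jig rear',re,'bridge',b,'stop',s)
d=s-re;print('yaw stop-rear',np.degrees(np.arctan2(-d[0],d[1])),np.linalg.norm(d))
d=d/np.linalg.norm(d);print('slide rear jig y',113+(rear.mean(0)-b)@d*1e3,'ridge',113+(rid.mean(0)-b)@d*1e3)
print('brass',ray('top',[f(278,85),f(278,192),f(420,85),f(420,190)],.038))
c=manip.get_calibration('wrist');R=cv2.Rodrigues(c['rvec'])[0];C=-R.T@c['tvec'];st=manip.sense()
from scipy.spatial.transform import Rotation as Q
print('cam in tool',Q.from_quat(st['tool_rot']).inv().apply(C-st['tcp_pos']))
E
```

```text
rear [ 0.45379287 -0.08235428  0.042     ] ridge [ 0.45362697 -0.04097176  0.044     ]
jig rear [ 0.45386644 -0.11254856  0.028     ] bridge [0.45113574 0.09969713 0.046     ] stop [0.45016814 0.17319369 0.042     ]
yaw stop-rear 0.7415239027320258 0.2861089182924858
slide rear jig y -69.048185299404 ridge -27.61868122038851
brass [[4.81124636e-01 7.70633687e-02 3.80000000e-02]
 [4.22995600e-01 7.71526720e-02 3.80000000e-02]
 [4.80597820e-01 2.93042944e-05 3.80000000e-02]
 [4.23690362e-01 4.19165499e-04 3.80000000e-02]]
cam in tool [ 0.06809896 -0.00108011 -0.14235989]
```

Slide origin is at about jig y = -43 mm, which leaves about 90 mm of travel. The pad point is at about (0.4537, -0.057). I'll align tool y across the jig (turn -62.8°), shut the gripper, and go above the pad.

```bash
python3 -m handwheel '[[14,-50,0,0,0,-6.3,0],[14,-50,0,0,0,-6.3,0],[14,-50,0,0,0,-6.3,0],[14,-50,0,0,0,-6.3,0],[14,-50,0,0,0,-6.3,0],[14,-50,0,0,0,-6.3,0],[14,-50,0,0,0,-6.3,0],[14,-50,0,0,0,-6.3,0],[14,-50,0,0,0,-6.2,0],[14,-50,0,0,0,-6.2,0]]' 40
python3 -m handwheel '[[11,-40,0,0,0,0,0],[11,-40,-10,0,0,0,0],[12,-36,-20,0,0,0,0],[0,0,-30,0,0,0,0],[0,0,-30,0,0,0,0],[0,0,-20,0,0,0,0],[0,0,-10,0,0,0,0],[0,0,0,0,0,0,0],[0,0,0,0,0,0,0],[0,0,0,0,0,0,0]]'
python3 - <<'E'
from h import *
from scipy.spatial.transform import Rotation as Q
s=manip.sense();print(s['t'],s['tcp_pos'],s['force'],s['finger_gap']);print(Q.from_quat(s['tool_rot']).as_matrix().round(4))
w=manip.snapshot('wrist')[:,:,::-1];cv2.imwrite('pics/w1.png',w)
print('expect pad,ridge ctr',proj('wrist',[[.4537,-.0568,.044],[.4536,-.041,.044],[.4512,.0917,.046]]))
E
```

```text
t: 1.35
tcp_pos: [0.4191, 0.0576, 0.2312]
tool_rot: [0.704, 0.71, 0.0, -0.0]
force: [1.2, 0.6, -0.2]
finger_gap: -0.0
gripper_force: 0.0
t: 2.6
tcp_pos: [0.4535, -0.0569, 0.1121]
tool_rot: [0.703, 0.711, 0.0, 0.001]
force: [0.3, -0.2, -0.3]
finger_gap: 0.001
gripper_force: 0.0
2.6 [ 0.45353411 -0.05687719  0.1120666 ] [ 0.31660597 -0.17381432 -0.31927842] 0.001202355752957486
[[-1.210e-02  9.999e-01  1.700e-03]
 [ 9.999e-01  1.210e-02 -7.000e-04]
 [-7.000e-04  1.700e-03 -1.000e+00]]
expect pad,ridge ctr [[327.28608195 257.53693829]
 [327.508558   229.73289543]
 [326.37457024 -56.51493374]]
```

View pics/w1.png

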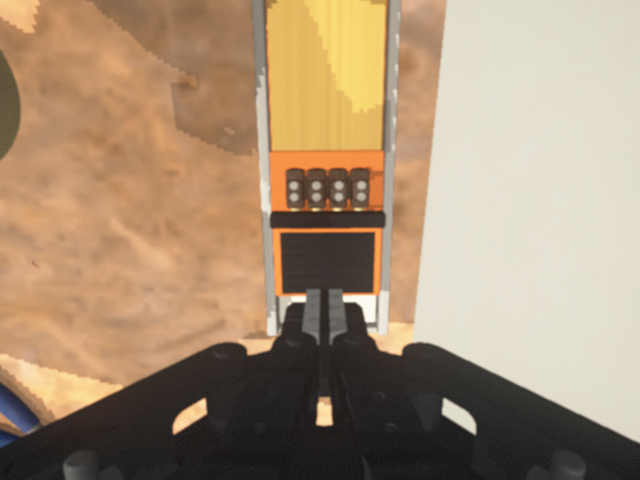

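The wrist view has the ridge's rear face at row ~228 and the pad centred at u≈328, within 1–2 px of prediction. I'll go down, then press.

```bash
python3 -m handwheel '[[0,3,-20,0,0,0,0],[0,0,-20,0,0,0,0],[0,0,-16,0,0,0,0],[0,0,-8,0,0,0,0],[0,0,-4,0,0,0,0],[0,0,-3,0,0,0,0],[0,0,-3,0,0,0,0],[0,0,-2,0,0,0,0],[0,0,0,0,0,0,0],[0,0,0,0,0,0,0]]'
python3 -c "
from h import *
s=manip.sense();print(s['tcp_pos'],s['force'])"
```

```text
t: 3.9
tcp_pos: [0.4531, -0.0538, 0.0366]
tool_rot: [0.703, 0.711, 0.0, 0.001]
force: [-1.9, 0.5, 9.9]
finger_gap: 0.004
gripper_force: 4.8
[ 0.45313271 -0.05378486  0.03656941] [-1.93830548  0.54066273  9.94518582]
```

```bash
python3 -m handwheel '[[0,0,-1.5,0,0,0,0],[0,0,-0.5,0,0,0,0],[0,0,0,0,0,0,0],[0,2,0,0,0,0,0],[0,3,0,0,0,0,0],[0,4,0,0,0,0,0],[-0.1,4,0,0,0,0,0],[-0.1,4,0,0,0,0,0],[-0.1,4,0,0,0,0,0],[-0.1,4,0,0,0,0,0]]'
python3 - <<'E'
from h import *
s=manip.sense();print(s['tcp_pos'],s['force'])
a=manip.snapshot('wrist')[:,:,::-1];b=manip.snapshot('top')[:,:,::-1][190:275,215:470]
b=cv2.resize(b,None,fx=2.5,fy=2.5,interpolation=cv2.INTER_CUBIC)
cv=np.zeros((600,640,3),np.uint8);cv[:385]=a[:385];cv[386:386+b.shape[0],:b.shape[1]]=b;cv2.imwrite('pics/m1.png',cv)
E
```

```text
t: 5.15
tcp_pos: [0.4554, -0.0308, 0.0351]
tool_rot: [0.703, 0.712, 0.001, 0.004]
force: [-1.4, -7.3, 11.2]
finger_gap: -0.001
gripper_force: 8.2
[ 0.45535091 -0.03075476  0.03510824] [-1.39331234 -7.29200039 11.15815033]
```

View pics/m1.png

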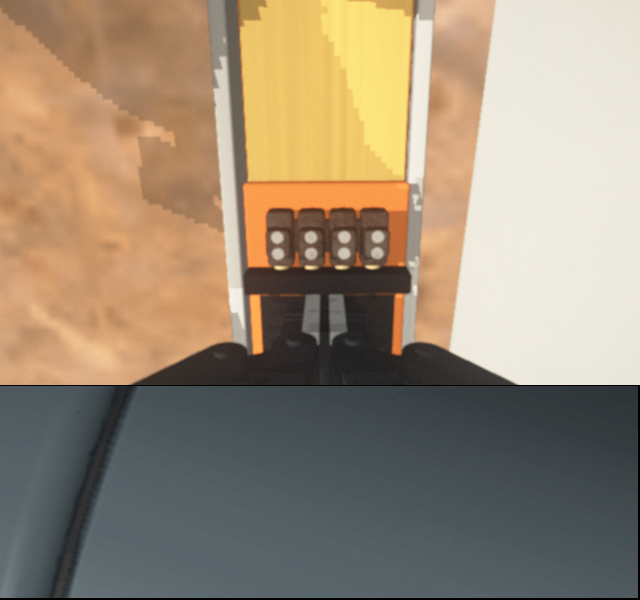

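The fingers now bear near the ridge (row ~292), the slide is pressed about 9 mm, and drag is 7 N. The top camera is blocked by the arm. I'll keep pushing.

```bash
python3 -m handwheel '[[-0.1,5,0,0,0,0,0],[-0.1,5,0,0,0,0,0],[-0.1,5,0,0,0,0,0],[-0.1,5,0,0,0,0,0],[-0.1,5,0,0,0,0,0],[-0.1,5,0,0,0,0,0],[-0.1,5,0,0,0,0,0],[-0.1,5,0,0,0,0,0],[-0.1,5,0,0,0,0,0],[0,0,0,0,0,0,0]]'
python3 - <<'E'
from h import *
s=manip.sense();print(s['tcp_pos'],s['force'])
cv2.imwrite('pics/m2.png',manip.snapshot('wrist')[:,:,::-1])
for y in(.0,.02): print(y,proj('wrist',[[.452,y,.035],[.452,y,.045]]))
E
```

```text
t: 6.5
tcp_pos: [0.4545, 0.0147, 0.0348]
tool_rot: [0.703, 0.712, 0.001, 0.003]
force: [0.7, -5.7, 6.6]
finger_gap: 0.001
gripper_force: 7.8
[0.45448582 0.01471716 0.0348368 ] [ 0.6874113  -5.65126653  6.59785508]
0.0 [[321.29574895 344.6888846 ]
 [321.26823371 358.4649969 ]]
0.02 [[321.85449261 298.10257624]
 [321.86344056 309.26458225]]
```

View pics/m2.png

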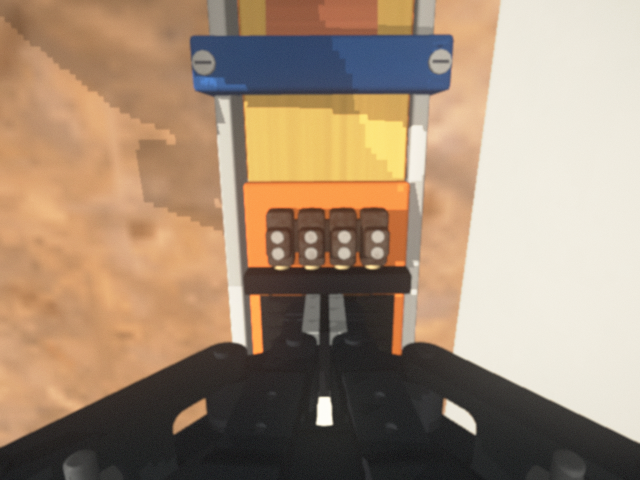

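The slide is moving with the hand, and its nose is under the bridge and the leaf. About 24 mm remains.

```bash
python3 -m handwheel '[[0,4,-0.5,0,0,0,0],[0,4,0,0,0,0,0],[-0.1,4,0,0,0,0,0],[0,4,0,0,0,0,0],[-0.1,2,0,0,0,0,0],[0,2,0,0,0,0,0],[0,1,0,0,0,0,0],[0,1,0,0,0,0,0],[0,1,0,0,0,0,0],[0,0,0,0,0,0,0]]'
python3 -c "
from h import *
s=manip.sense();print(s['tcp_pos'],s['force'])"
```

```text
t: 7.8
tcp_pos: [0.4541, 0.0376, 0.0343]
tool_rot: [0.702, 0.712, 0.001, 0.003]
force: [0.2, -8.2, 8.4]
finger_gap: -0.001
gripper_force: 8.5
[0.45409102 0.03755865 0.03434441] [ 0.18516987 -8.19596639  8.39677324]
```

```bash
python3 -m handwheel '[[0,1,0,0,0,0,0],[0,1,0,0,0,0,0],[0,1,0,0,0,0,0],[0,0.5,0,0,0,0,0],[0,0.5,0,0,0,0,0],[0,0.5,0,0,0,0,0],[0,0.5,0,0,0,0,0],[0,0,0,0,0,0,0],[0,0,0,0,0,0,0],[0,0,0,0,0,0,0]]'
python3 -c "
from h import *
s=manip.sense();print(s['tcp_pos'],s['force'])
cv2.imwrite('pics/m3.png',manip.snapshot('wrist')[:,:,::-1])"
```

```text
t: 9.05
tcp_pos: [0.454, 0.0415, 0.0343]
tool_rot: [0.702, 0.712, 0.001, 0.003]
force: [-0.8, -15.3, 9.2]
finger_gap: -0.003
gripper_force: 10.7
[0.45403921 0.04147788 0.03434339] [ -0.81871396 -15.27718817   9.23853881]
```

View pics/m3.png

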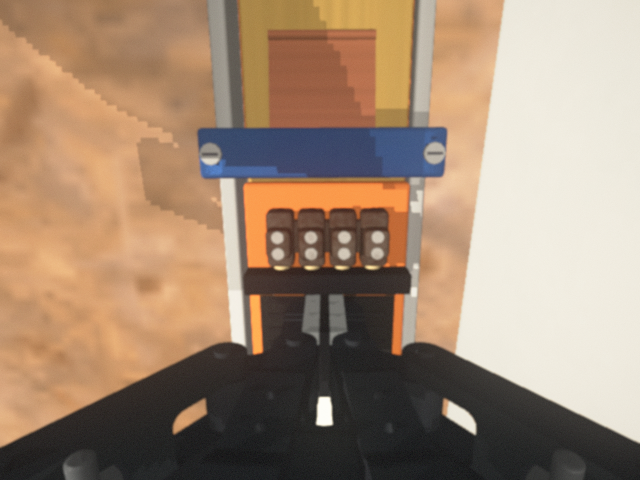

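The slide is nearly home: force is up to 15 N and the bridge almost meets the slide body. I'll push a little more to confirm the stop.

```bash
python3 -m handwheel '[[0,1,0,0,0,0,0],[0,1,0,0,0,0,0],[0,1,0,0,0,0,0],[0,0.5,0,0,0,0,0],[0,0,0,0,0,0,0],[0,0,0,0,0,0,0],[0,0,0,0,0,0,0],[0,0,0,0,0,0,0],[0,0,0,0,0,0,0],[0,0,0,0,0,0,0]]'
python3 -c "
from h import *
s=manip.sense();print(s['tcp_pos'],s['force'])"
```

```text
t: 10.35
tcp_pos: [0.4542, 0.0418, 0.0344]
tool_rot: [0.701, 0.713, -0.001, 0.004]
force: [-4.3, -33.9, 9.2]
finger_gap: 0.002
gripper_force: 19.7
[0.45417565 0.04181411 0.03439211] [ -4.3381421  -33.93795358   9.22826139]
```

The force rose to 34 N with no motion, so the nose is home. I'll ease the push, then lift straight up.

```bash
python3 -m handwheel '[[0,-2,0,0,0,0,0],[0,-2,0,0,0,0,0],[0,0,2,0,0,0,0],[0,0,3,0,0,0,0],[0,0,4,0,0,0,0],[0,-1,5,0,0,0,0],[0,-1,10,0,0,0,0],[0,0,20,0,0,0,0],[0,0,30,0,0,0,0],[0,0,0,0,0,0,0]]'
python3 -m handwheel '[[0,0,50,0,0,0,0],[0,-20,50,0,0,0,0],[0,-50,20,0,0,0,0],[0,-50,0,0,0,0,0],[0,-50,0,0,0,0,0],[0,-50,0,0,0,0,0],[0,-50,0,0,0,0,0],[0,-40,0,0,0,0,0],[0,0,0,0,0,0,0],[0,0,0,0,0,0,0]]'
python3 - <<'E'
from h import *
s=manip.sense();print(s['t'],s['tcp_pos'],s['force'])
t=manip.snapshot('top')[:,:,::-1];b=manip.snapshot('scene')[:,:,::-1][195:365,235:415]
cv2.imwrite('pics/t9.png',t)
a=cv2.resize(t[190:275,215:470],None,fx=3.1,fy=3.1,interpolation=cv2.INTER_CUBIC);b=cv2.resize(b,None,fx=1.9,fy=1.9,interpolation=cv2.INTER_CUBIC)
cv=np.zeros((600,800,3),np.uint8);cv[:a.shape[0],:a.shape[1]]=a;cv[270:270+b.shape[0],:b.shape[1]]=b;cv2.imwrite('pics/fin.png',cv)
E
```

```text
t: 11.6
tcp_pos: [0.4529, 0.0419, 0.109]
tool_rot: [0.703, 0.711, 0.002, 0.002]
force: [-0.3, 0.6, -0.3]
finger_gap: -0.0
gripper_force: 0.0
t: 12.85
tcp_pos: [0.4508, -0.2672, 0.226]
tool_rot: [0.703, 0.711, 0.0, -0.001]
force: [0.0, -0.1, -0.5]
finger_gap: -0.0
gripper_force: 0.0
12.85 [ 0.45076581 -0.26717186  0.22599144] [ 0.00766867 -0.12755376 -0.48580714]
```

View pics/fin.png

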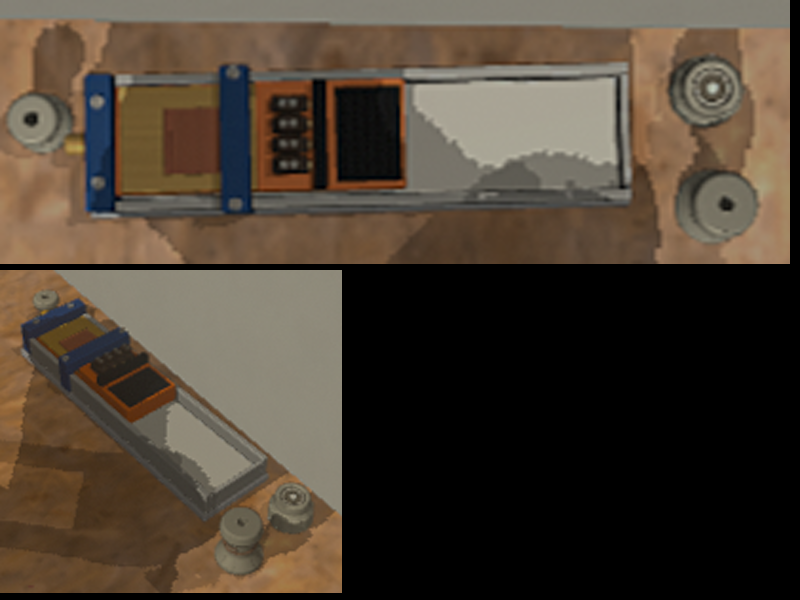

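The final view shows the slide's rear edge at crop column 406. That is 168 px (about 90 mm) of travel, which puts the origin at about jig y = 47. The nose is against the stop, and the insulators and cap are untouched.

```bash
python3 -c "
from station import manip
print(manip.sign_off())"
```

```text
the job is handed in; nothing more can be done
None
```

The slide was pressed down and pushed home against the end stop in about 13 s, then released and the hand taken away. The last pictures show it still home, with the insulators and fuse cap standing where they were, and the job is handed in.

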